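# Load a shock pylon to its mark and hold it

## Robot

A 6-joint arm with a two-finger parallel gripper is mounted at the origin on the work surface. World frame = base frame: x ahead of the robot, y to its left, z up, the work surface at z = 0. Lengths are in mm, angles in rad, forces in N, time in s.
With the tool pointing down it reaches from about 350 to 850 mm from the base axis. Payload 8.1 kg.
Tool frame: the origin (TCP) lies at the very end of the fingers, on their centre line; the grasp point (between the pads) lies 19 mm behind it; z points along the fingers, y is the line along which they close (so a half turn about z gives the same grasp; the last joint's range is limited). The gripper opens to 85 mm and grips with 20 to 120 N. Pads are 22 mm wide; open, the fingers measure 114 mm over their backs; the gripper's body (76 mm by 85 mm) begins 54 mm behind the grasp point. The pads swing forward as they close: fully open they stand 13 mm farther back than shut.
Start: joints at [1.026, 0.13, 1.488, -0, 1.523, -0.085], TCP at [266.242, 537.699, 231.292] pointing down, gripper open.
Joint ranges: [-2.96, 2.96], [-0.89, 2.26], [0.02, 2.5], [-1.34, 4.48], [0, 2.73], [-2.66, 2.66]. Speed limits (rad/s): [2.39, 2.39, 2.79, 3.14, 3.14, 3.14].

## Interface

Orientations are given as a rotation vector (axis times angle).
In Python, from plant import ctrl gives the robot as it stands.
- The arm moves only by the tool carry_out, never from a script. Its argument "motion" is text: rows parted by semicolons, each of 6 numbers parted by spaces: the shift along the tool's x, y, z as a fraction of full scale, then the turn, a rotation vector about the tool's x, y, z as a fraction of full scale. A call has 1 to 10 rows; each row is the pose to reach, as a shift and turn from the pose commanded when the call began, along the tool's axes at that moment, turning the shorter way round; what a row does not reach only later rows make up. Full scale, the value 1, is 50 cm for a shift and 360 degrees for a turn. A row lasts 1/10 s, in which the tool goes at most 50 mm and 8.59 degrees, less where a joint would pass 70% of its speed; a pose out of reach is approached as far as the arm can. A call with a number of a shift or a turn outside -1 to 1 is refused whole. A call with a gripper value outside its range is refused whole. "grip" is the closure, from 0 (fully open) to 1 (shut), set as the call begins (left out, the last holds). The fingers move at their own pace and stop on an object; "force" is the grip in N (left out, the last holds). Time passes only in rows, so rows that repeat a pose let the fingers close. It gives the time, the measured TCP pose, the force, the opening and the grip force at its end, in the units of the state.
- ctrl.get_obs(): the state, without advancing time (a new reading comes with each control period).
- ctrl.read_camera(name): name is "side" or "top" or "wrist"; returns a dict with "color" (420x560x3 uint8, red, green, blue), "depth" (420x560 float32, mm along the optical axis (not along the pixel's ray), 0 where there is no reading), "vfov" (degrees; the focal length in pixels is half the picture's height over the tangent of half this angle, whatever the lens; pixels are square), "cx", "cy" (the principal point, pixels), "distortion" ([k1, k2, p1, p2, k3] as OpenCV has them; the pictures are not rectified), "R" (3x3) and "t" (3): a world point X has camera coordinates R X + t. Camera axes: x right, y down, z forward; pixel columns grow to the right and rows downward; lengths in mm; the calibration is good to about 2 mm. A picture is of the moment at which its call begins.
- ctrl.sign_off(): hands the job in; it is judged then, once.
Trained networks look in a picture, given as the dict that the camera call returned (one of the last four; its "shot" number tells which), for a name from the list of things; names that differ only in an ending like _2 or _b are one class to them, and where a whole thing is asked for, a point or a joint stands for the part that bears it (a point fixed in the world has none). Each returns a list of dicts, best first, with "p" (0 to 1); they miss things now and then, are a little off and sometimes report something else, mostly with a low value. They report only what shows in the picture. A call takes as long as a camera call. They do not tell look-alikes from the thing itself.
- ctrl.recognise(picture, query): "extent" ([left, top, right, bottom] in pixels, round what is visible of it).
- ctrl.silhouettes(picture, query): "region" (420x560 bool, what is visible of it) and "extent" ([left, top, right, bottom] in pixels, round what is visible of it).
- ctrl.tip_of(picture, query): "at" ([row, column] in pixels: a listed point, or the origin of a listed thing).
The state is a dict: "clock": time; "joint_positions": joint angles; "qd": joint speeds; "effort": joint torques, N m; "tool_pos": TCP position; "tcp_rot": TCP orientation; "force": force on the tool from outside, world axes, zero at the start; "wrist_torque": the same for the moment, N m; "gripper_width": finger opening in mm; "gripper_force": force on a finger pad.
Only numpy, scipy, OpenCV 4.12 (cv2) and the standard library are available. Lean on these libraries where they do the work, as an engineer would, in place of code of your own. Each camera call takes 0.05 s, during which the arm holds its last target. There are 200 camera calls.

## Task

Fit the orange pressing cap over the stud on the head of the spring-loaded shock pylon in the blue test rig, then press the cap straight down until the red pointer points at the yellow marker, without ever driving the pointer more than a centimetre past it. Finish while still holding the cap pressed there with the gripper, the pointer steady on the yellow marker; do not let go, leave the marker as it is set, and leave the jar, the steel adaptor and the foot where they stand.

Things in the scene. Friction and masses are not known exactly. Their poses are not given: they have to be found in the camera images.
- cap_mid (a point): Centre (half-way up) of the loose orange pressing cap: an upright plain cylinder 50 mm in diameter and 45 mm tall with a thin black band near the top, about 0.2 kg. It stands on the bench, open end down; underneath is a round recess 26 mm wide and 15 mm deep. z points up along its axis.
- cap_foot (a point): Centre of the cap's open lower rim, 22.5 mm below its centre. On the bench it is at height 0; seated, it coincides with the pylon head.
- head (a point): Centre of the flat aluminium flange, 56 mm in diameter, on top of the upright pylon, 148 mm above the bench when unpressed. From its middle rises a steel stud 20 mm wide at the root, 12 mm wide at the top, 12 mm tall, which goes into the cap's recess (3 mm play all round), so that the cap's rim rests on the flange. z points up. The head slides straight down when pressed.
- pointer (a point): Tip of the thin horizontal red pointer, which is fixed to the pylon head, 18 mm below the flange and 76 mm sideways from the pylon axis; it goes down with the head.
- marker_mid (a point): Middle of the pointer-side face of the yellow marker, a block 10 mm tall clamped by friction on the steel post; 80 mm sideways from the pylon axis, next to the pointer's path. The pointer is on the marker when it is within 5 mm of this height. It starts 12 to 26 mm below the unpressed pointer. Not to be moved.
- shock (a joint): Travel of the pylon head in m: 0 unpressed, grows as the head is pressed straight down, at most 0.045. A return spring: about 3.5 to 6 N of push starts it, then 0.4 N more for every mm; it springs back when let go.
- jar: Bystander: glass jar with black lid, 56 mm in diameter, 65 mm tall, origin at the centre of its underside.
- adaptor: Bystander: steel pyramid adaptor, 52 mm in diameter, 44 mm tall, origin at the centre of its underside.
- foot: Bystander: skin-coloured prosthetic foot, about 220 mm long, 68 mm wide, 97 mm tall, toes to its +x, origin at its underside.
- cap: The same orange cap as a whole, origin at its lower rim.
- rig: The fixed blue test rig with the pylon: base plate 130 by 190 mm, 14 mm thick; its origin is on the bench under the pylon axis. A white scale board and a steel post, up to 150 mm above the bench, stand 68 to 118 mm from the pylon axis on the pointer's side (its +y).
Mind the look-alikes: they are no part of the job. What is shaped like the rig but brown is not meant. There is more than one size of the cap; the job needs the larger.

How it is judged (in metres and radians):
On the way:
1. the cap sits over the stud, its rim on the pylon head (horizontal distance between cap_foot and head below 0.006 m and z of cap_foot in the frame of head between -0.004 and 0.004 m and angle between cap_mid's own z axis and vertical below 0.12 rad), for 0.1 s.
At the end, for the whole second after the job is handed in: The cap is seated on the pylon head (rim within 4 mm of the flange in height, centred within 6 mm, upright within 0.12 rad), the robot is touching it and pressing it on the head (over 3 N), and the red pointer stays still, within 5 mm of the height of the yellow marker's middle (all of step 1 and z of pointer in the frame of marker_mid between -0.005 and 0.005 m and contact force between any of the fingers, the arm and cap above 2 N and contact force between cap and rig above 3 N and linear speed of cap below 0.02 m/s); the arm keeps its last pose, push and grip.
It fails at once if the pointer is driven more than 12 mm below the marker's middle (z of pointer in the frame of marker_mid below -0.012 m).
It fails at once if the yellow marker is moved by more than 4 mm (distance of marker_mid from where it was at the start of the episode above 0.004 m).
It fails at once if a bystander is pushed more than 25 mm or knocked over (distance of any of jar, adaptor, foot from where it was at the start of the episode above 0.025 m or angle between any of jar, adaptor, foot's own z axis and vertical above 0.5 rad).
It also fails if it takes over 35 s, if anything falls off the work surface, if the arm or the gripper's body presses on something with over 40 N, if the wrist force passes 120 N, or if a joint passes its speed limit or range.

## Working session

There is one attempt and no reset: what is moved stays moved. The work goes in short steps, Python scripts to look and compute and a tool call to move; the robot and the scene stay as the last step left them, time stands still between calls to the robot, and variables do not carry over. Pictures are saved under pics/ and viewed, at most 10 in all, crops included, and the job is handed in when it is done.

Besides the shell and the picture viewer there is one more tool, called after "Request:" in YAML: its name, and indented under it one key for each argument. carry_out: Moves the arm, as the interface text tells. Shift numbers are shares of 50 cm and turn numbers shares of 360 degrees, none past 1 either way. Its arguments: {"type":"object","properties":{"motion":{"type":"string"},"grip":{"type":"number"},"force":{"type":"number"}},"required":["motion"]}

```bash
ls; mkdir -p pics; cat > h.py <<'E'
import numpy as np, cv2
from plant import ctrl
def K(p):
    f=p["color"].shape[0]/2/np.tan(np.radians(p["vfov"])/2)
    return np.array([[f,0,p["cx"]],[0,f,p["cy"]],[0,0,1]])
def ray(p,uv):
    n=cv2.undistortPoints(np.array(uv,float).reshape(-1,1,2),K(p),np.array(p["distortion"],float)).reshape(-1,2)
    return np.c_[n,np.ones(len(n))]
def at_depth(p,uv,d):
    X=ray(p,uv)*np.reshape(d,(-1,1)); return (X-np.array(p["t"]))@np.array(p["R"])
def at_z(p,uv,z):
    R=np.array(p["R"]);d=ray(p,uv)@R; c=-R.T@np.array(p["t"]); return c+d*((z-c[2])/d[:,2:])
def proj(p,X):
    R=np.array(p["R"]);return cv2.projectPoints(np.array(X,float).reshape(-1,1,3),cv2.Rodrigues(R)[0],np.array(p["t"],float),K(p),np.array(p["distortion"],float))[0].reshape(-1,2)
def cloud(p):
    h,w=p["depth"].shape; v,u=np.mgrid[:h,:w]
    return at_depth(p,np.c_[u.ravel(),v.ravel()],p["depth"].ravel()).reshape(h,w,3)
def save(p,n,box=None,s=1):
    im=p["color"][...,::-1]
    if box: im=im[box[1]:box[3],box[0]:box[2]]
    cv2.imwrite("pics/"+n,cv2.resize(im,None,fx=s,fy=s))
E
python3 - <<'E'
from h import *
np.set_printoptions(precision=1,suppress=True)
ims=[]
for n in("top","side"):
    p=ctrl.read_camera(n); save(p,n+"0.png"); C=cloud(p)
    for q in("cap","rig","cap_mid","head","pointer","marker_mid","jar","adaptor","foot"):
        if q in("cap","rig","jar","adaptor","foot"):
            for r in ctrl.silhouettes(p,q):
                m=r["region"]&(p["depth"]>0); P=C[m]
                print(n,q,round(r["p"],2),r["extent"],P.mean(0) if len(P) else 0,P.max(0) if len(P) else 0,p["color"][m].mean(0))
        else:
            for r in ctrl.tip_of(p,q): 
                v,u=map(int,r["at"]); print(n,q,round(r["p"],2),r["at"],C[v,u])
print(ctrl.get_obs()["tcp_rot"])
E
```

```text
pics
top cap 0.89 [401.7, 188.5, 422.7, 209.8] [ 503.6 -308.1   38.2] [ 529.8 -285.4   52. ] [176.3  90.1  34.4]
top cap 0.6 [395.7, 165.1, 407.7, 176.9] [ 588.8 -284.5   24.8] [ 605.5 -270.5   35.3] [175.3  91.7  37. ]
top rig 0.72 [169.2, 255.6, 255.1, 315.2] [278.9 221.   39.6] [356.9 343.3 162.7] [111.6  83.1  64.1]
top rig 0.7 [208.7, 164.8, 290.2, 229.0] [516.  132.8  41.1] [615.  243.2 162.3] [ 89.3  97.7 123.9]
top rig 0.7 [402.9, 188.8, 420.9, 208.9] [ 505.4 -306.4   40.3] [ 529.8 -285.4   52. ] [180.2  90.3  32.6]
top cap_mid 0.79 [203.1, 409.0] [ 493.8 -300.4   43.7]
top cap_mid 0.56 [170.6, 395.6] [ 588.9 -271.9   23. ]
top head 0.96 [291.6, 222.3] [271.3 186.7 156.9]
top head 0.92 [189.2, 252.6] [512.9 118.3 147.2]
top pointer 0.9 [178.5, 227.3] [546.3 181.9 114.8]
top pointer 0.74 [284.5, 191.4] [286.2 262.9 134.8]
top marker_mid 0.62 [280.1, 189.4] [294.3 273.3 105.1]
top marker_mid 0.51 [182.8, 228.3] [555.3 188.9  14.5]
top jar 0.63 [329.5, 198.2, 356.8, 218.3] [ 477.9 -112.9   56.3] [506.6 -89.4  69.9] [63.6 61.7 59.8]
top adaptor 0.64 [229.5, 177.2, 270.6, 202.8] [
[... 705 characters left out ...]
id 0.95 [315.9, 423.1] [ 573.1 -293.1   21. ]
side cap_mid 0.56 [342.1, 406.0] [ 491.  -322.4   45.8]
side head 0.87 [165.2, 272.4] [500.5 100.8 155.9]
side head 0.64 [183.3, 152.4] [263.3 186.3 156.3]
side pointer 0.76 [153.5, 267.7] [544.8 192.8 120.1]
side marker_mid 0.62 [159.7, 271.5] [519.1 134.2 145.5]
side marker_mid 0.46 [176.8, 154.9] [277.4 216.6 149.8]
side jar 0.73 [314.0, 251.3, 337.0, 295.4] [ 470.6 -127.5   45.9] [507.6 -57.4  67.6] [70.3 70.8 68.4]
side adaptor 0.79 [377.3, 243.0, 399.7, 266.7] [ 626.7 -150.    21.7] [ 658.3 -120.3   46. ] [111.5 111.6 111.6]
side foot 0.82 [175.5, 125.2, 255.5, 165.7] [494.8 407.4  41.7] [637.9 612.   99.6] [125.3 102.1  80.2]
[0.7 3.1 0. ]
```

View pics/top0.png

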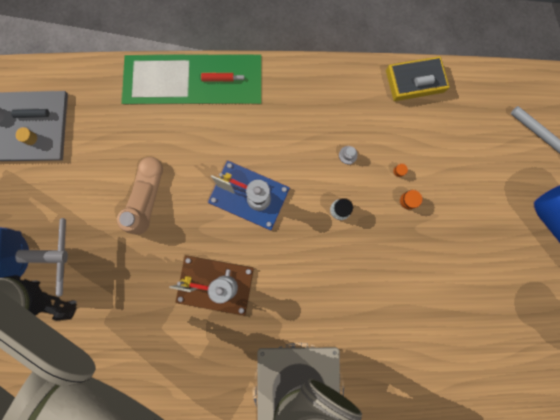

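View pics/side0.png

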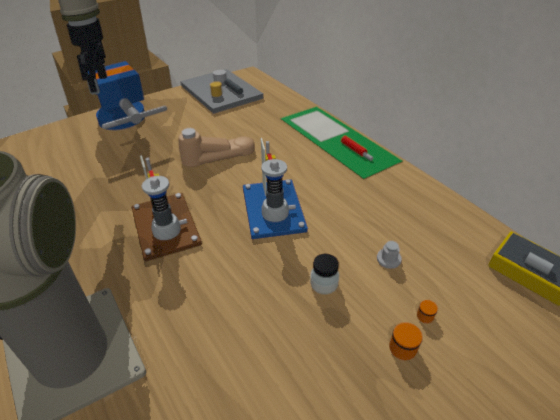

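```bash
python3 - <<'E'
from h import *
np.set_printoptions(precision=3,suppress=True)
o=ctrl.get_obs(); print(o)
R=cv2.Rodrigues(np.array(o["tcp_rot"]))[0];print(R)
p=ctrl.read_camera("wrist"); print(R.T@(-np.array(p["R"]).T@np.array(p["t"])-o["tool_pos"]), np.array(p["R"])@R,p["vfov"])
E
```

```text
{'clock': 1.0, 'joint_positions': array([ 1.026,  0.13 ,  1.488, -0.   ,  1.523, -0.085]), 'qd': array([-0.001, -0.002, -0.   , -0.   , -0.   , -0.   ]), 'effort': array([  0.   , -56.934, -50.087,  -0.   ,   0.001,  -0.   ]), 'tool_pos': array([266.242, 537.73 , 231.322]), 'tcp_rot': array([0.716, 3.059, 0.   ]), 'force': array([ 0.695,  0.716, -0.385]), 'wrist_torque': array([ 0.005, -0.007, -0.024]), 'gripper_force': 0.0, 'gripper_width': 85.29016622347051}
[[-0.896  0.444  0.   ]
 [ 0.444  0.896  0.   ]
 [-0.     0.    -1.   ]]
[  76.643    0.152 -142.686] [[-0.001  1.     0.   ]
 [-0.955 -0.001 -0.296]
 [-0.296 -0.     0.955]] 63.86162940095954
```

Both views show the large orange cap near top-image pixel (411,200), i.e. about (503,-308). The small cap is at (400,170). The blue rig's head is at (258,190), about (510,112), with the brown rig nearer the base. I'll pass over the blue rig on the way and take a close look there.

Request:
carry_out:
  motion: "-0.82 -0.55 -0.04 0 0 0;-0.82 -0.55 -0.04 0 0 0;-0.82 -0.55 -0.04 0 0 0;-0.82 -0.55 -0.04 0 0 0;-0.82 -0.55 -0.04 0 0 0;-0.82 -0.55 -0.04 0 0 0;-0.82 -0.55 -0.04 0 0 0;-0.82 -0.55 -0.04 0 0 0;-0.82 -0.55 -0.04 0 0 0;-0.82 -0.55 -0.04 0 0 0"
  grip: 0

```text
clock: 2.05
tool_pos: [512.5, 107.0, 251.7]
tcp_rot: [0.717, 3.058, 0.0]
force: [1.4, 1.6, 0.6]
gripper_width: 85.4
gripper_force: 0.0
```

Request:
carry_out:
  motion: "0 0 0 0 0 0;0 0 0 0 0 0;0 0 0 0 0 0"

```text
clock: 2.35
tool_pos: [511.2, 110.0, 251.2]
tcp_rot: [-0.715, -3.059, -0.0]
force: [0.7, -0.5, -0.1]
gripper_width: 85.3
gripper_force: 0.0
```

```bash
python3 - <<'E'
from h import *
np.set_printoptions(precision=1,suppress=True)
p=ctrl.read_camera("wrist"); save(p,"w1.png"); C=cloud(p); np.savez("w1.npz",C=C,c=p["color"]) 
import pickle; pickle.dump(p,open("w1.pkl","wb"))
for q in("head","pointer","marker_mid"):
    for r in ctrl.tip_of(p,q):
        v,u=map(int,r["at"]); z={"head":148,"pointer":130,"marker_mid":112}[q]
        print(q,round(r["p"],2),r["at"],C[v,u],at_z(p,[(r["at"][1],r["at"][0])],z))
print(ctrl.get_obs()["tool_pos"],ctrl.get_obs()["clock"])
E
```

```text
head 0.81 [205.9, 270.3] [501.4 106.1 160.8] [[505.4 103.9 148. ]]
pointer 0.9 [198.2, 366.6] [537.7 173.6 132.3] [[538.9 174.3 130. ]]
marker_mid 0.59 [190.1, 366.7] [538.8 178.8 111. ] [[538.8 179.1 112. ]]
[511.2 110.5 251.3] 2.55
```

View pics/w1.png

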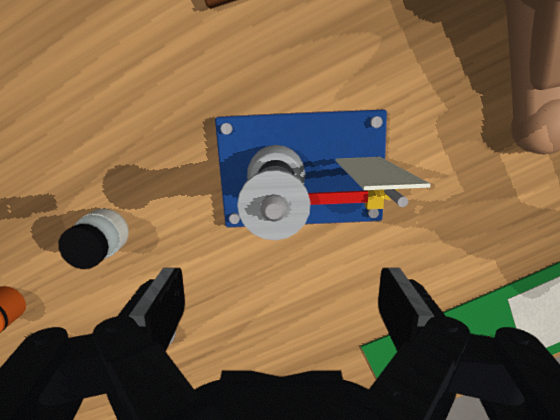

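The blue rig is seen from close up: flange centre about (274,206), stud (273,208), red pointer out to (367,198), yellow marker (377,199). I'll fit these offline from the saved picture.

```bash
python3 - <<'E'
import pickle; from h import *
np.set_printoptions(precision=1,suppress=True)
p=pickle.load(open("w1.pkl","rb")); C=cloud(p); c=p["color"].astype(int)
roi=np.zeros(C.shape[:2],bool); roi[140:260,200:450]=1
m=roi&(abs(C[...,2]-149)<5); m[:,320:]=0
P=C[m]; (x,y),r=cv2.minEnclosingCircle(P[:,:2].astype(np.float32)); print("flange",m.sum(),P.mean(0),np.median(P[:,2]),x,y,r)
cnt=max(cv2.findContours(m.astype(np.uint8),0,1)[0],key=cv2.contourArea); e=cv2.fitEllipse(cnt); print(e,at_z(p,[e[0]],148))
for n,k in(("yel",(c[...,0]>140)&(c[...,1]>110)&(c[...,2]<70)),("red",(c[...,0]>130)&(c[...,1]<60)&(c[...,2]<60))):
    k=k&roi; v,u=np.where(k); P=C[k]; print(n,k.sum(),u.min(),u.max(),v.min(),v.max(),np.percentile(P,[2,25,50,75,90,98],axis=0))
    if n=="yel": print(C[190:212:2,376])
E
```

```text
flange 3421 [505.3 106.7 148.1] 148.13564860780644 506.712890625 106.05060577392578 27.935373306274414
((273.4071350097656, 204.6448974609375), (69.3398666381836, 70.5663833618164), 99.64986419677734) [[505.5 106.5 148. ]]
yel 304 367 446 140 235 [[542.3 173.7  -0.8]
 [547.9 179.7 114.3]
 [551.  184.3 114.8]
 [554.4 189.8 115.3]
 [596.1 208.8 115.8]
 [663.3 255.  116.5]]
[[541.3 186.  114.9]
 [543.  185.4 114.6]
 [544.5 184.7 115.2]
 [546.  184.  115.4]
 [547.5 183.2 116. ]
 [549.7 182.8 114.6]
 [551.3 182.1 114.6]
 [552.5 181.2 116. ]
 [554.7 180.7 114.8]
 [555.9 179.9 116. ]
 [597.7 191.5  18.9]]
red 604 309 367 192 204 [[516.5 133.3 130.7]
 [522.7 143.1 131.7]
 [527.4 153.  132.1]
 [531.9 163.4 132.5]
 [535.1 169.4 133. ]
 [538.2 173.4 133.6]]
```

Request:
carry_out:
  motion: "-0.36 -0.76 0.14 0 0 0;-0.36 -0.76 0.14 0 0 0;-0.36 -0.76 0.14 0 0 0;-0.36 -0.76 0.14 0 0 0;-0.36 -0.76 0.14 0 0 0;-0.36 -0.76 0.14 0 0 0;-0.36 -0.76 0.14 0 0 0;-0.36 -0.76 0.14 0 0 0;-0.36 -0.76 0.14 0 0 0;-0.36 -0.76 0.14 0 0 0"

```text
clock: 3.55
tool_pos: [503.4, -313.5, 180.1]
tcp_rot: [-0.72, -3.057, 0.0]
force: [0.1, 0.5, -0.2]
gripper_width: 85.3
gripper_force: 0.0
```

Request:
carry_out:
  motion: "0 0 0 0 0 0;0 0 0 0 0 0;0 0 0 0 0 0"

```text
clock: 3.85
tool_pos: [504.9, -309.7, 181.8]
tcp_rot: [0.713, 3.059, -0.0]
force: [0.5, -0.3, -0.3]
gripper_width: 85.5
gripper_force: 0.0
```

```bash
python3 - <<'E'
from h import *
np.set_printoptions(precision=2,suppress=True)
p=ctrl.read_camera("wrist"); save(p,"w2.png"); C=cloud(p)
c=p["color"].astype(int); o=ctrl.get_obs()
m=((abs(C[...,2]-45)<4)&(p["depth"]>0)&(c[...,0]>c[...,2]+50)).astype(np.uint8)
for cnt in cv2.findContours(m,0,1)[0]:
    if cv2.contourArea(cnt)<300: continue
    k=cv2.drawContours(np.zeros_like(m),[cnt],-1,1,-1)>0
    e=cv2.fitEllipse(cnt); q=at_z(p,[e[0]],45)[0]; P=C[k&(m>0)]
    (x,y),r=cv2.minEnclosingCircle(P[:,:2].astype(np.float32)); print(e,q,x,y,r,P.mean(0))
print(o["tool_pos"],o["tcp_rot"],o["clock"],o["force"])
E
```

```text
((278.4676513671875, 196.33607482910156), (54.92572784423828, 55.822078704833984), 83.80406951904297) [ 503.2  -311.19   45.  ] 504.28289794921875 -311.6702880859375 24.932985305786133 [ 503.32 -311.26   45.  ]
[ 504.87 -309.84  181.78] [ 0.71  3.06 -0.  ] 3.9 [-0.77 -0.02 -0.  ]
```

View pics/w2.png

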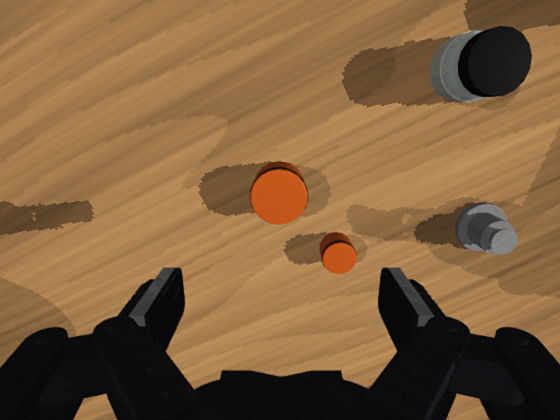

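The large cap is centred at (278,196) and the small one at (338,254), clear of the finger path. The large cap measures (503.5,-311.3) with radius 25, so I'll descend and grip it.

Request:
carry_out:
  motion: "0 -0.004 0.2 0 0 0;0 -0.004 0.3 0 0 0;0 -0.004 0.3 0 0 0;0 -0.004 0.346 0 0 0;0 -0.004 0.346 0 0 0;0 -0.004 0.346 0 0 0;0 -0.004 0.346 0 0 0;0 -0.004 0.346 0 0 0"

```text
clock: 4.7
tool_pos: [505.3, -314.1, 11.2]
tcp_rot: [0.715, 3.055, -0.003]
force: [-0.2, -1.1, 0.1]
gripper_width: 85.3
gripper_force: 0.0
```

Request:
carry_out:
  motion: "0 0 0 0 0 0;0 0 0 0 0 0;0 0 0 0 0 0;0 0 0 0 0 0;0 0 0 0 0 0;0 0 0 0 0 0;0 0 0 0 0 0;0 0 0 0 0 0"
  grip: 1
  force: 60

```text
clock: 5.5
tool_pos: [504.1, -313.2, 9.3]
tcp_rot: [0.716, 3.058, -0.001]
force: [-0.4, 1.7, 5.5]
gripper_width: 48.8
gripper_force: 62.1
```

Request:
carry_out:
  motion: "0 0 -0.2 0 0 0;0 0 -0.44 0 0 0;0 0 -0.44 0 0 0;0.1 0.2 -0.44 0 0 0;0.37 0.753 -0.44 0 0 0;0.37 0.753 -0.44 0 0 0;0.37 0.753 -0.44 0 0 0;0.37 0.753 -0.44 0 0 0;0.37 0.753 -0.44 0 0 0;0.37 0.753 -0.44 0 0 0"

```text
clock: 6.5
tool_pos: [503.7, 29.4, 219.2]
tcp_rot: [-0.716, -3.059, 0.0]
force: [1.1, -0.1, -1.0]
gripper_width: 49.0
gripper_force: 63.0
```

```bash
python3 -c "
from h import *
o=ctrl.get_obs();print(o['tool_pos'],o['clock'],o['force'],o['gripper_width'])"
```

```text
[503.71106     29.36601566 219.19253824] 6.5 [ 1.11778514 -0.07261299 -1.03229386] 48.95924791567406
```

Request:
carry_out:
  motion: "0.05 0.11 -0.02 0 0 0;0.05 0.11 -0.02 0 0 0;0.05 0.11 -0.02 0 0 0;0.05 0.11 -0.02 0 0 0;0.05 0.11 -0.02 0 0 0;0.05 0.11 -0.02 0 0 0"

```text
clock: 7.1
tool_pos: [506.3, 86.5, 228.7]
tcp_rot: [-0.719, -3.058, 0.001]
force: [1.0, -0.1, -1.6]
gripper_width: 48.8
gripper_force: 63.1
```

```bash
python3 - <<'E'
from h import *
np.set_printoptions(precision=2,suppress=True)
p=ctrl.read_camera("wrist"); save(p,"w3.png"); C=cloud(p)
c=p["color"].astype(int); o=ctrl.get_obs(); T=np.array(o["tool_pos"]); R=cv2.Rodrigues(np.array(o["tcp_rot"]))[0]
L=(C-T)@R
m=((c[...,0]>c[...,2]+60)&(p["depth"]>0)&(abs(L[...,0])<40)&(abs(L[...,1])<40)&(abs(L[...,2]+20)<40))
P=L[m]; print(m.sum(),np.percentile(P,[1,5,25,50,75,95,99],axis=0))
import pickle; pickle.dump((p,o),open("w3.pkl","wb"))
print(T,R,o["clock"],o["force"])
E
```

```text
14470 [[-21.7  -22.71 -36.83]
 [-17.45 -19.54 -36.43]
 [ -4.76  -9.83 -35.87]
 [  7.39  -0.03 -35.43]
 [ 18.24   9.8  -34.69]
 [ 24.26  19.51  -4.19]
 [ 24.99  22.71   4.6 ]]
[506.37  86.61 228.83] [[-0.9   0.45 -0.  ]
 [ 0.45  0.9  -0.  ]
 [ 0.   -0.   -1.  ]] 7.15 [-0.23  0.54 -1.89]
```

View pics/w3.png

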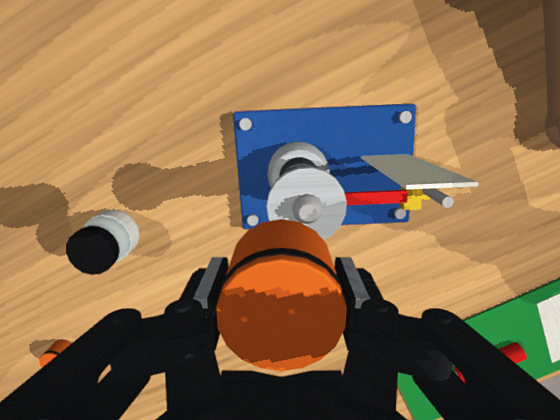

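The cap is held upright, its top around (283,312), and the flange shows at (307,205). I'll work out the relative offset offline.

```bash
python3 - <<'E'
from h import *; import pickle
np.set_printoptions(precision=2,suppress=True)
p,o=pickle.load(open("w3.pkl","rb")); C=cloud(p)
c=p["color"].astype(int); T=np.array(o["tool_pos"]); R=cv2.Rodrigues(np.array(o["tcp_rot"]))[0]
L=(C-T)@R
m=((c[...,0]>c[...,2]+40)&(p["depth"]>0)&(abs(L[...,0])<30)&(abs(L[...,1])<30)&(abs(L[...,2]+35.7)<2.5))
P=L[m]; print("cap",cv2.minEnclosingCircle(P[:,:2].astype(np.float32)),P.mean(0),P[:,:2].min(0),P[:,:2].max(0)); A=np.c_[P[:,:2],np.ones(len(P))]; print("tilt",np.linalg.lstsq(A,P[:,2],rcond=None)[0])
m=np.zeros(C.shape[:2],bool); m[150:240,250:348]=1
m&=(abs(C[...,2]-148)<3)&(c.max(2)-c.min(2)<40)
P=L[m]; print("fl",m.sum(),cv2.minEnclosingCircle(P[:,:2].astype(np.float32)),P[:,:2].min(0),P[:,:2].max(0),C[m].mean(0))
E
```

```text
cap ((-0.2104547619819641, 0.23349905014038086), 25.825801849365234) [  2.34  -0.06 -35.57] [-24.66 -24.46] [25.5  24.43]
tilt [  0.     0.   -35.57]
fl 3295 ((8.31596851348877, 17.08413314819336), 27.975566864013672) [-15.57 -10.45] [36.02 44.59] [501.51 109.87 148.08]
```

Request:
carry_out:
  motion: "0.016 0.034 0 0 0 0;0.016 0.034 0 0 0 0;0.016 0.034 0.05 0 0 0;0.016 0.034 0.1 0 0 0;0.016 0.034 0.1 0 0 0;0.016 0.034 0.1 0 0 0;0.016 0.034 0.1 0 0 0"

```text
clock: 7.85
tool_pos: [507.7, 106.4, 180.8]
tcp_rot: [0.716, 3.057, 0.001]
force: [0.7, -0.6, -2.3]
gripper_width: 48.7
gripper_force: 63.1
```

```bash
python3 - <<'E'
from h import *
np.set_printoptions(precision=2,suppress=True)
p=ctrl.read_camera("side"); save(p,"s1.png",(200,90,350,240),4)
o=ctrl.get_obs();print(o['tool_pos'],o['clock'],o['force'],o['tcp_rot'])
T=o['tool_pos']
E
```

```text
[507.82 106.5  181.  ] 7.9 [ 0.2  -1.29 -1.7 ] [0.72 3.06 0.  ]
```

View pics/s1.png

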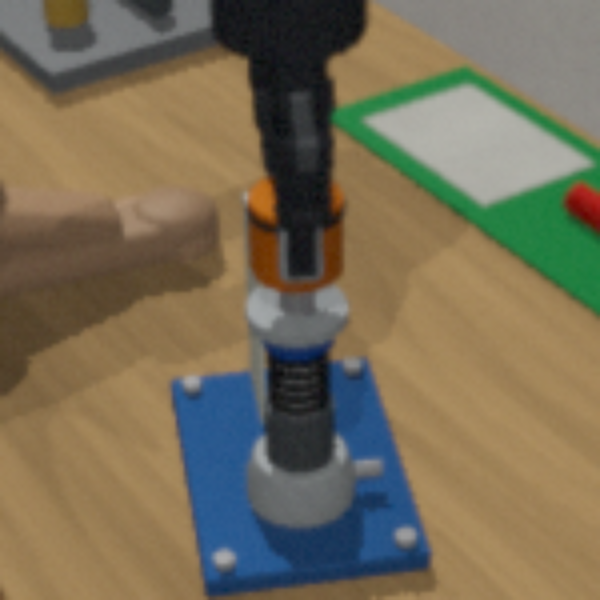

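The cap sits centred above the stud in the side view. I'll lower it onto the flange with a 1 mm correction.

Request:
carry_out:
  motion: "0.002 -0.002 0.01 0 0 0;0.002 -0.002 0.02 0 0 0;0.002 -0.002 0.03 0 0 0;0.002 -0.002 0.04 0 0 0;0.002 -0.002 0.046 0 0 0;0.002 -0.002 0.048 0 0 0;0.002 -0.002 0.05 0 0 0;0.002 -0.002 0.05 0 0 0;0.002 -0.002 0.05 0 0 0"

```text
clock: 8.8
tool_pos: [505.2, 106.2, 154.7]
tcp_rot: [-0.716, -3.059, 0.0]
force: [-4.9, -0.7, 4.8]
gripper_width: 48.8
gripper_force: 63.7
```

```bash
cat > m.py <<'E'
from h import *; import sys
np.set_printoptions(precision=2,suppress=True)
p=ctrl.read_camera("wrist"); save(p,sys.argv[1]); C=cloud(p)
c=p["color"].astype(int); o=ctrl.get_obs(); T=np.array(o["tool_pos"]); R=cv2.Rodrigues(np.array(o["tcp_rot"]))[0]
L=(C-T)@R; g=(p["depth"]>0)
ori=g&(c[...,0]>c[...,2]+40)&(abs(L[...,0])<32)&(abs(L[...,1])<30)&(L[...,2]<15)
k=ori&(L[...,2]<-32); P=L[k]; print("captop",P[:,:2].min(0),P[:,:2].max(0),"z",np.median(C[k][:,2]),"lowest z",np.percentile(C[ori][:,2],1))
fl=g&(c.max(2)-c.min(2)<40)&(abs(L[...,0])<40)&(abs(L[...,1])<30)&(L[...,0]>15)&(C[...,2]>115)&(C[...,2]<150)
P=L[fl]; print("flange",fl.sum(),P.max(0)[:2],P.min(0)[:2],np.median(C[fl][:,2]))
red=g&(c[...,0]>120)&(c[...,1]<60)&(c[...,2]<60)&(L[...,1]>25)&(L[...,1]<85)&(abs(L[...,0])<15)
yel=g&(c[...,0]>120)&(c[...,1]>90)&(c[...,2]<70)&(L[...,1]>60)&(L[...,1]<110)&(abs(L[...,0])<20)
for n,k in(("red",red),("yel",yel)):
    if k.any(): print(n,k.sum(),np.percentile(C[k][:,2],[5,25,50,75,95]),L[k].mean(0))
print(T,o["tcp_rot"],o["force"],o["clock"])
E
python3 m.py w4.png
```

```text
captop [-25.11 -27.8 ] [25.39 26.23] z 190.40202917343206 lowest z 149.05252434192403
flange 733 [26.56 22.14] [ 15.14 -21.39] 144.6770320030696
red 1261 [128.26 129.03 129.43 129.81 130.38] [ 1.42 52.93 25.34]
yel 333 [113.76 114.4  114.84 115.16 115.71] [-8.44 88.7  39.63]
[505.21 106.24 154.74] [-0.72 -3.06  0.  ] [-5.86 -0.49  5.08] 8.85
```

View pics/w4.png

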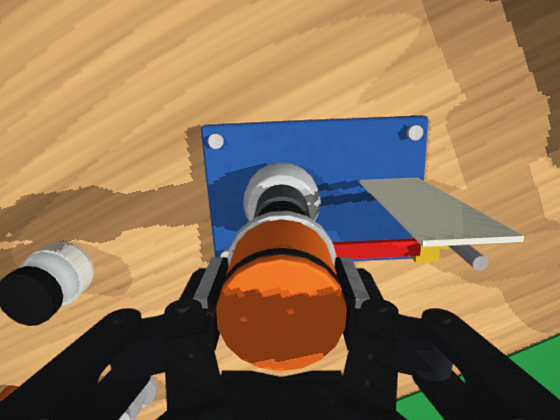

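The cap is seated: its rim is at 145.4 mm on the flange and the pointer is already about 2.7 mm down. The marker's middle is near 109.8, leaving about 17.5 mm of travel, so I'll press most of it slowly.

Request:
carry_out:
  motion: "0 0 0.004 0 0 0;0 0 0.008 0 0 0;0 0 0.012 0 0 0;0 0 0.016 0 0 0;0 0 0.02 0 0 0;0 0 0.024 0 0 0;0 0 0.028 0 0 0;0 0 0.028 0 0 0;0 0 0.028 0 0 0"

```text
clock: 9.75
tool_pos: [505.6, 106.3, 141.6]
tcp_rot: [0.716, 3.059, 0.0]
force: [-7.3, -1.7, 11.5]
gripper_width: 48.9
gripper_force: 64.0
```

```bash
python3 m.py w5.png
```

```text
captop [-24.49 -27.79] [25.86 26.41] z 177.24024209797105 lowest z 135.8640563299717
flange 789 [26.76 22.06] [ 15.  -21.9] 131.61973908149415
red 1279 [115.16 115.82 116.25 116.71 117.24] [ 1.72 52.62 25.31]
yel 390 [113.8  114.44 114.81 115.17 115.82] [-8.17 86.76 26.08]
[505.54 106.27 141.56] [0.72 3.06 0.  ] [-7.7  -0.81 10.63] 9.8
```

Request:
carry_out:
  motion: "0 0 0.003 0 0 0;0 0 0.006 0 0 0;0 0 0.009 0 0 0;0 0 0.009 0 0 0;0 0 0.009 0 0 0;0 0 0.009 0 0 0"

```text
clock: 10.4
tool_pos: [505.6, 106.3, 137.3]
tcp_rot: [0.715, 3.058, 0.0]
force: [-8.5, -0.9, 12.4]
gripper_width: 48.8
gripper_force: 64.1
```

```bash
python3 m.py w6.png; python3 -c "
from h import *
o=ctrl.get_obs();print(o['qd'])"
```

```text
captop [-24.78 -28.19] [25.55 26.68] z 173.0313626727322 lowest z 131.7038278545561
flange 788 [26.86 22.1 ] [ 15.05 -21.91] 127.47680395054797
red 1282 [110.83 111.61 112.06 112.47 113.07] [ 1.84 52.51 25.3 ]
yel 380 [113.81 114.46 114.85 115.29 115.83] [-8.11 86.21 21.66]
[505.63 106.26 137.33] [0.72 3.06 0.  ] [-8.45 -2.04 12.8 ] 10.45
[-0.00164718  0.00211293 -0.0033176  -0.00026244  0.00022486  0.00048892]
```

View pics/w6.png

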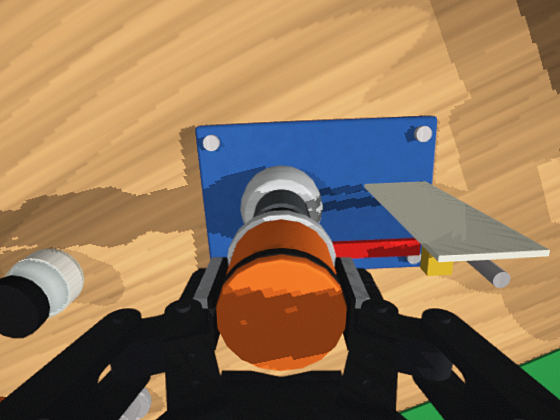

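The pointer tip (around (422,247)) is now level with the yellow marker (437,263). The pointer measures about 110.0 mm and the marker's middle 109.8 mm. The cap is seated and the arm is still, so I'll hand it in.

```bash
python3 -c "
from h import *
print(ctrl.sign_off())"
```

```text
the job is handed in; nothing more can be done
None
```

The cap is seated over the stud and held pressed with about 13 N at the wrist; by camera the pointer is within about 0.5 mm of the yellow marker's middle, and the job was handed in at about 10.5 s with no verdict returned.

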